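Set the labware into its matching bench nests

ROBOT

A 6-joint arm with a two-finger parallel gripper is mounted at the origin on the work surface. World frame = base frame: x ahead of the robot, y to its left, z up, the work surface at z = 0. Lengths are in m, angles in rad, forces in N, time in s.
With the tool pointing down it reaches from about 0.375 to 0.975 m from the base axis. Payload 3.8 kg.
Tool frame: the origin (TCP) lies at the very end of the fingers, on their centre line; the grasp point (between the pads) lies bot.grip_point_offset behind it (bot.grip_point_offset is the distance from the TCP to the grasp point, in m); z points along the fingers, y is the line along which they close (so a half turn about z gives the same grasp; the last joint's range is limited). The gripper opens to 85 mm and grips with 20 to 120 N. Pads are 22 mm wide; open, the fingers measure 114 mm over their backs; the gripper's body (76 mm by 85 mm) begins 54 mm behind the grasp point. The pads swing forward as they close: fully open they stand 13 mm farther back than shut.
Start: joints at [1.139, 0.264, 1.604, -0, 1.274, -0.037], TCP at [0.26, 0.623, 0.231] pointing down, gripper open.
Joint ranges: [-2.63, 2.63], [-0.94, 2.18], [0.31, 2.57], [-1.31, 4.45], [0, 2.66], [-2.55, 2.55]. Speed limits (rad/s): [2.57, 2.57, 3.14, 3.14, 3.14, 3.14].

INTERFACE

Orientations are given as a rotation vector (axis times angle).
In Python, from workcell import bot, vision gives the robot as it stands.
- The arm moves only by the tool play_rows, never from a script. Its argument "rows" is a list of rows, each an object of numbers: "dx", "dy", "dz": the shift along the tool's x, y, z as a fraction of full scale; "roll": the turn about the tool's z as a fraction of full scale; "fingers": the closure, from 0 (fully open) to 1 (shut). In form: [{"dx": .., "dy": .., "dz": .., "roll": .., "fingers": ..}, ...]. A call has 1 to 20 rows; each row shifts and turns the commanded pose from where the row before left it, along the tool's axes as they then stand; what a row does not reach is not made up. Full scale, the value 1, is 0.04 m for a shift and 4 degrees for a turn. A row lasts 1/12 s, in which the tool goes at most 41.7 mm and 7.16 degrees, less where a joint would pass 70% of its speed; a pose out of reach is approached as far as the arm can. A call with a number of a shift or a turn outside -1 to 1 is refused whole. A call with a gripper value outside its range is refused whole. The fingers move at their own pace and stop on an object; "grip_force" is the grip in N (left out, the last holds). Time passes only in rows, so rows that do not move let the fingers close. It gives the time, the measured TCP pose, the force and the opening at its end, in the units of the state.
- bot.read_state(): the state, without advancing time (a new reading comes with each control period).
- vision.read_camera(name): name is "scene" or "top" or "wrist"; returns a dict with "pixels" (384x512x3 uint8, red, green, blue), "depth" (384x512 float32, m along the optical axis (not along the pixel's ray), 0 where there is no reading), "fx", "fy", "cx", "cy" (pixels), "distortion" ([k1, k2, p1, p2, k3] as OpenCV has them; the pictures are not rectified), "R" (3x3) and "t" (3): a world point X has camera coordinates R X + t. Camera axes: x right, y down, z forward; pixel columns grow to the right and rows downward; lengths in m; the calibration is good to about 2 mm. A picture is of the moment at which its call begins.
- bot.finish_job(): hands the job in, once; it reports no verdict.
The state is a dict: "time": time; "q": joint angles; "joint_vel": joint speeds; "joint_torque": joint torques, N m; "tool_pos": TCP position; "tcp_rot": TCP orientation; "wrist_force": force on the tool from outside, world axes, zero at the start; "torque": the same for the moment, N m; "width": opening from 0.0 (shut) to 1.0 (fully open).
Only numpy, scipy, OpenCV 4.12 (cv2) and the standard library are available. Lean on these libraries where they do the work, as an engineer would, in place of code of your own. Each camera call takes 0.05 s, during which the arm holds its last target. There are 200 camera calls.

TASK

Set up the bench for the next assay: put the amber bottle, the small jar, the long strip rack and the square metal block each into the white-rimmed nest of its own shape and size, standing upright and flat on the nest's floor inside the rim. Set each down gently without dropping it, let go, and leave the beaker and the rubber stopper where they are.

Things in the scene. Friction and masses are not known exactly. Their poses are not given: they have to be found in the camera images.
- bottle: Amber reagent bottle with a white cap, standing upright, loose, about 0.25 kg. 88 mm tall in all; a round body 58 mm in diameter, straight-sided from 3 to 60 mm above its underside, then a shoulder, and from 70 mm up the cap, 34 mm in diameter. Origin: centre of its underside; z up through the cap. Its yaw has no meaning.
- jar: Small clear jar with a white lid, standing upright, loose, about 0.05 kg. 56 mm tall and 34 mm in diameter, lid included, straight-sided. Origin: centre of its underside; z up through the lid. Its yaw has no meaning.
- strip_rack: Long narrow white plastic rack holding a row of eight grey caps, loose, about 0.12 kg; rack and caps are one piece. A box 40 mm (x) by 130 mm (y) by 42 mm high, the caps stand 8 mm higher (50 mm in all) in a row 13 mm wide along its middle. Origin: centre of its underside; y along its length, z up. The two ends are alike.
- block: Square aluminium tube block with 16 small dark holes in its top, loose, about 0.36 kg. 56 mm by 56 mm by 50 mm high. Origin: centre of its underside; x and y square to its sides, z up. All four sides are alike.
- nest_large_round: Large round nest, for the bottle: a recess 78 mm in diameter inside its rim (86 mm over the rim). It is fixed to the bench. A grey floor 4 mm thick inside a white rim 4 mm wide whose top is 10 mm above the bench. Origin: centre of its underside, on the bench; z up.
- nest_small_round: Small round nest, for the small jar: a recess 54 mm in diameter inside its rim (62 mm over the rim). It is fixed to the bench. A grey floor 4 mm thick inside a white rim 4 mm wide whose top is 10 mm above the bench. Origin: centre of its underside, on the bench; z up.
- nest_long: Long rectangular nest, for the strip rack: a recess 62 mm (x) by 152 mm (y) inside its rim (70 by 160 mm over the rim), y along its length. It is fixed to the bench. A grey floor 4 mm thick inside a white rim 4 mm wide whose top is 10 mm above the bench. Origin: centre of its underside, on the bench; z up.
- nest_square: Square nest, for the metal block: a recess 78 mm by 78 mm inside its rim (86 mm square over the rim), x and y square to its sides. It is fixed to the bench. A grey floor 4 mm thick inside a white rim 4 mm wide whose top is 10 mm above the bench. Origin: centre of its underside, on the bench; z up.
- beaker: Empty clear glass beaker standing among the other things, 68 mm in diameter at the rim, 85 mm tall, loose; not part of the job, to be left standing where it is. Origin: centre of its underside.
- stopper: Brick-red rubber stopper standing among the other things, a slightly tapered plug up to 32 mm in diameter and 26 mm tall, loose, 0.03 kg; not part of the job, to be left where it is. Origin: centre of its underside. (Not listed: a flat yellow note pad 50 mm square and 6 mm thick, fixed among the things and clear of them; low goods lie beyond the work area.)
Things that resemble listed ones, but are neither listed nor needed, are in the scene too. What is shaped like the nest_small_round but blue or turquoise is not meant.

How it is judged:
At the end, for the whole second after the job is handed in: Each thing stands upright (within 0.08 rad), at rest and released, flat on the floor of its own nest (underside 1 to 8 mm above the bench), centred within 14 mm (bottle, jar) or 18 mm (strip rack, block); the beaker and the stopper are within 30 mm of where they started (horizontal distance between bottle and nest_large_round below 0.014 m and z of bottle in the frame of nest_large_round between 0.001 and 0.008 m and angle between each of bottle, jar, strip_rack, block's own z axis and vertical below 0.08 rad and linear speed of each of bottle, jar, strip_rack, block below 0.02 m/s and angular speed of each of bottle, jar, strip_rack, block below 0.2 rad/s and horizontal distance between jar and nest_small_round below 0.014 m and z of jar in the frame of nest_small_round between 0.001 and 0.008 m and horizontal distance between strip_rack and nest_long below 0.018 m and z of strip_rack in the frame of nest_long between 0.001 and 0.008 m and horizontal distance between block and nest_square below 0.018 m and z of block in the frame of nest_square between 0.001 and 0.008 m and distance of each of beaker, stopper from where it was at the start of the episode below 0.03 m); the robot touches nothing.
It fails at once if the bottle, jar, strip rack or block is dropped or thrown (let go and faster than 0.7 m/s: a fall of some 25 mm) ((linear speed of bottle above 0.7 m/s and contact force between bottle and the fingers below 0.05 N) or (linear speed of jar above 0.7 m/s and contact force between jar and the fingers below 0.05 N) or (linear speed of strip_rack above 0.7 m/s and contact force between strip_rack and the fingers below 0.05 N) or (linear speed of block above 0.7 m/s and contact force between block and the fingers below 0.05 N)).
It fails at once if the beaker is pushed more than 30 mm or tipped over (distance of beaker from where it was at the start of the episode above 0.03 m or angle between beaker's own z axis and vertical above 0.5 rad).
It fails at once if the rubber stopper is pushed more than 30 mm (distance of stopper from where it was at the start of the episode above 0.03 m).
It also fails if it takes over 112 s, if anything falls off the work surface, if the arm or the gripper's body presses on something with over 40 N, if the wrist force passes 120 N, or if a joint passes its speed limit or range.

## Working session

There is one attempt and no reset: what is moved stays moved. The work goes in short steps, Python scripts to look and compute and a tool call to move; the robot and the scene stay as the last step left them, time stands still between calls to the robot, and variables do not carry over. Pictures are saved under pics/ and viewed, on a budget of 14 in all, crops included, one or two more only if the job needs it, and the job is handed in when it is done.

Besides the shell and the picture viewer there is one more tool, called after "Call:" as name(argument=value, ...), one argument or row to a line, values as JSON. play_rows: Moves the arm, as the interface text tells. Its arguments: {"type":"object","properties":{"rows":{"type":"array","items":{"type":"object","properties":{"dx":{"type":"number","minimum":-1,"maximum":1},"dy":{"type":"number","minimum":-1,"maximum":1},"dz":{"type":"number","minimum":-1,"maximum":1},"roll":{"type":"number","minimum":-1,"maximum":1},"fingers":{"type":"number"}}}},"grip_force":{"type":"number"}},"required":["rows"]}

```bash
mkdir -p pics; python3 - <<'E'
from workcell import bot, vision
import cv2,numpy as np,pickle
print(bot.read_state(), bot.grip_point_offset)
for n in ("top","scene"):
    c=vision.read_camera(n); pickle.dump(c,open(n+'0.pkl','wb'))
    cv2.imwrite(f'pics/{n}0.png',cv2.resize(c["pixels"][:,:,::-1],(800,600),interpolation=cv2.INTER_CUBIC))
    print(n,c["fx"],c["fy"],c["cx"],c["cy"],c["distortion"],c["R"],c["t"])
E
```

```text
{'time': 0.0, 'q': array([ 1.13907758e+00,  2.64763090e-01,  1.60537477e+00, -3.94246863e-05,
        1.27366644e+00, -3.69063626e-02]), 'joint_vel': array([ 0.00081634,  0.00035714, -0.00191308, -0.00213274,  0.00153017,
        0.00164535]), 'joint_torque': array([ 1.83293494e-03, -5.15102971e+01, -3.67319655e+01,  1.79029457e-04,
        1.24689043e-02, -8.35803746e-06]), 'tool_pos': array([0.25934479, 0.62240929, 0.22995489]), 'tcp_rot': array([-0.61603805, -3.08011269,  0.00339235]), 'wrist_force': array([-0.46800111,  0.19623092,  0.09212916]), 'torque': array([ 0.01439781,  0.0221925 , -0.00280759]), 'width': 0.9996985301373897} 0.0187
top 467.4496611433279 467.4496611433279 255.55457883248204 189.52616601291135 [-0.10678774  0.          0.          0.          0.        ] [[ 0.01320423 -0.99985425  0.01082257]
 [-0.99942412 -0.01353536 -0.03111624]
 [ 0.0312582  -0.01040547 -0.99945718]] [-0.01547232  0.48523601  1.52411948]
scene 356.31440984611635 356.31440984611635 253.53628903855537 191.6404755023679 [0.02715612 0.         0.         0.         0.        ] [[ 0.66943741  0.74280161 -0.00996623]
 [ 0.47923272 -0.44207358 -0.75822619]
 [-0.56761744  0.50280883 -0.65191543]] [-0.32971314 -0.21931908  1.17852898]
```

View pics/top0.png

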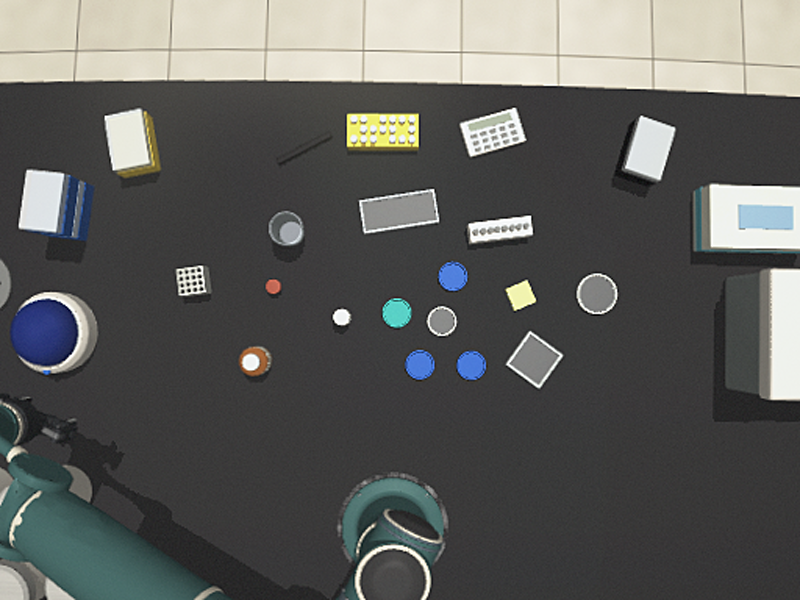

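View pics/scene0.png

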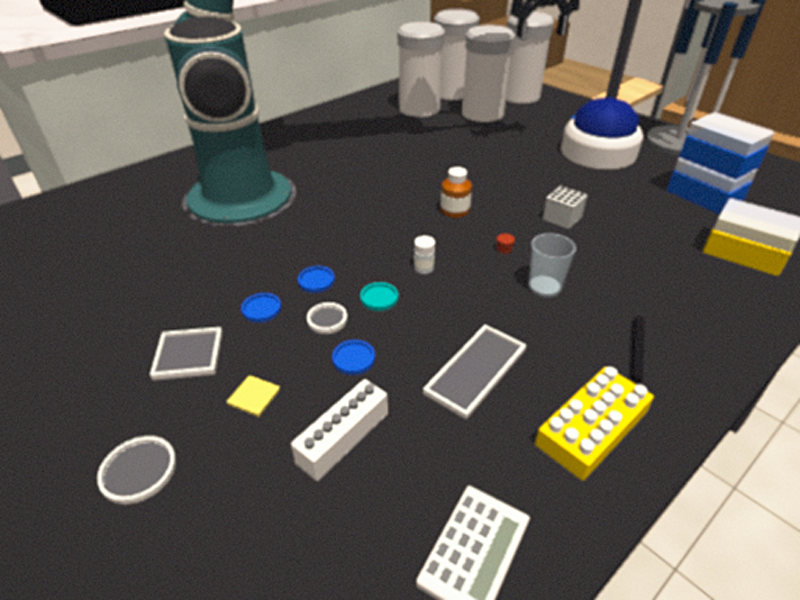

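The white-rimmed, grey-floored small ring at top pixel (442,321) is the small nest. The blue discs at (453,276), (420,365), (471,365) and the turquoise one at (397,313) are lookalikes. Other targets in the top picture:

| Thing | Pixel |
|---|---|
| Bottle | (255,361) |
| Jar | (342,317) |
| Rack | (500,230) |
| Block | (193,281) |
| Large round nest | (597,293) |
| Square nest | (535,359) |
| Long nest | (399,211) |
| Beaker | (287,229) |
| Stopper | (273,287) |

The white calculator, yellow brick and lidded boxes beyond the work area also have bright tops, but they fit none of the descriptions.

```bash
cat > h.py <<'E'
import cv2,numpy as np,pickle
from scipy.spatial.transform import Rotation as Rot
def rays(c,uv):
    K=np.array([[c["fx"],0,c["cx"]],[0,c["fy"],c["cy"]],[0,0,1]])
    n=cv2.undistortPoints(np.asarray(uv,np.float64).reshape(-1,1,2),K,np.asarray(c["distortion"],float)).reshape(-1,2)
    return np.c_[n,np.ones(len(n))]
def onplane(c,uv,z):
    R,t=np.asarray(c["R"]),np.asarray(c["t"]);o=-R.T@t;d=rays(c,uv)@R
    return o+d*((z-o[2])/d[:,2])[:,None]
def world(c):
    h,w=c["depth"].shape;v,u=np.mgrid[:h,:w]
    p=rays(c,np.c_[u.ravel(),v.ravel()])*c["depth"].reshape(-1,1)
    return ((p-c["t"])@np.asarray(c["R"])).reshape(h,w,3)
def go(s,x,y,z,yaw=None):
    """deltas in tool units; yaw = wanted direction of tool y in world (mod pi)"""
    R=Rot.from_rotvec(s["tcp_rot"]).as_matrix();p=s["tool_pos"]
    cur=np.arctan2(R[1,1],R[0,1]);roll=0
    if yaw is not None: roll=-((yaw-cur+np.pi/2)%np.pi-np.pi/2)   # + roll about tool z (down) = - world yaw
    R2=R@Rot.from_rotvec([0,0,roll]).as_matrix()
    d=R2.T@(np.array([x,y,z])-p)
    print('cur yaw',np.degrees(cur).round(1),'pos',p.round(4),'roll units',np.round(np.degrees(roll)/4,2),'then shift units',(d/.04).round(2),'tilt',R[:,2].round(3),'q6',s['q'][5].round(2))
E
python3 - <<'E'
from h import *
c=pickle.load(open('top0.pkl','rb'));W=world(c);px=c["pixels"]
hsv=cv2.cvtColor(px,cv2.COLOR_RGB2HSV)
s=.64
T=dict(bottle=(255,361,.088,22),jar=(342,317,.056,14),rack=(500,230,.042,36),block=(193,281,.05,20),lround=(597,293,.01,24),sround=(442,321,.01,18),square=(535,359,.01,32),long=(399,211,.01,44),beaker=(287,229,.085,22),stopper=(273,287,.026,10),note=(521,295,.006,18))
for k,(u,v,z,r) in T.items():
    u*=s;v*=s;r*=s
    yy,xx=np.mgrid[:384,:512];near=np.hypot(xx-u,yy-v)<r+3
    if k in('lround','sround','square','long'): m=near&(hsv[...,2]>100)
    elif k=='note': m=near&(hsv[...,1]>60)
    else: m=near&(W[...,2]>z-.012)
    m=m.astype(np.uint8)
    cs,_=cv2.findContours(m,cv2.RETR_EXTERNAL,cv2.CHAIN_APPROX_NONE);cc=max(cs,key=cv2.contourArea)
    P=onplane(c,cc.reshape(-1,2),z)[:,:2].astype(np.float32)
    (cx,cy),(a,b),ang=cv2.minAreaRect(P); (ex,ey),er=cv2.minEnclosingCircle(P)
    print(k,'rect',np.round([cx,cy,a,b],4),'ang',round(ang,1),'circ',np.round([ex,ey,er],4),'zmed',np.round(np.median(W[...,2][m>0]),4), 'zfloor',np.round(np.percentile(W[...,2][near],[5,95]),3),'rad',np.hypot(cx,cy).round(3))
i=px[100:290,90:420,::-1];cv2.imwrite('pics/crop.png',cv2.resize(i,(800,460),interpolation=cv2.INTER_CUBIC))
E
```

```text
bottle rect [0.3485 0.2854 0.0279 0.0282] ang 0.9 circ [0.3478 0.2848 0.017 ] zmed 0.0874 zfloor [-0.005  0.087] rad 0.45
jar rect [0.4411 0.11   0.0285 0.0317] ang 0.8 circ [0.441  0.1106 0.0174] zmed 0.0553 zfloor [-0.006  0.058] rad 0.455
rack rect [ 0.6267 -0.2148  0.0414  0.1319] ang 8.1 circ [ 0.6278 -0.2149  0.0673] zmed 0.043 zfloor [-0.005  0.047] rad 0.663
block rect [0.5113 0.4196 0.057  0.0596] ang 8.3 circ [0.5108 0.4191 0.039 ] zmed 0.0498 zfloor [-0.005  0.054] rad 0.661
lround rect [ 0.4977 -0.4256  0.0829  0.0843] ang 0.3 circ [ 0.4977 -0.4262  0.0443] zmed 0.005 zfloor [-0.005  0.011] rad 0.655
sround rect [ 0.4359 -0.0978  0.0589  0.0623] ang 0.7 circ [ 0.4354 -0.0975  0.0316] zmed 0.0056 zfloor [-0.005  0.012] rad 0.447
square rect [ 0.3571 -0.2935  0.0906  0.0891] ang 54.7 circ [ 0.3563 -0.2948  0.0606] zmed 0.0049 zfloor [-0.005  0.011] rad 0.462
long rect [ 0.6655 -0.0046  0.0725  0.1624] ang 9.7 circ [ 0.6655 -0.0033  0.0871] zmed 0.0046 zfloor [-0.005  0.01 ] rad 0.665
beaker rect [0.6168 0.2228 0.067  0.0641] ang 46.0 circ [0.6179 0.2224 0.0345] zmed 0.0829 zfloor [-0.005  0.083] rad 0.656
stopper rect [0.5024 0.2544 0.026  0.0294] ang 0.8 circ [0.5025 0.2549 0.0157] zmed 0.0263 zfloor [-0.005  0.03 ] rad 0.563
note rect [ 0.4924 -0.264   0.0545  0.055 ] ang 23.9 circ [ 0.4904 -0.2636  0.0353] zmed 0.0056 zfloor [-0.005  0.01 ] rad 0.559
```

View pics/crop.png

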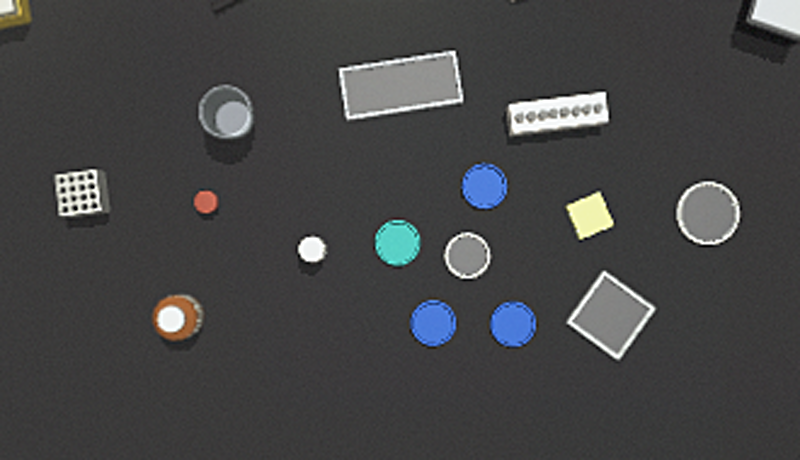

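The enlarged crop confirms it. Only the ring at crop pixel (467,256) has a white rim and grey floor at the small size, and the other discs are blue or turquoise. I'll start with the block.

```bash
cat > g.py <<'E'
import sys;from workcell import bot;from h import *
a=[float(v) for v in sys.argv[1:]]
s=bot.read_state();go(s,*a[:3],np.radians(a[3]) if len(a)>3 else None);print('t',s['time'],'F',s['wrist_force'].round(1),'w',round(s['width'],3))
E
python3 g.py .511 .419 .14 8.3
```

```text
cur yaw 67.4 pos [0.2593 0.6225 0.2301] roll units 14.77 then shift units [-5.94  5.49  2.26] tilt [-0.001 -0.002 -1.   ] q6 -0.04
t 0.1 F [-0.4 -0.5  0.1] w 0.996
```

Call:
play_rows(
  rows=[
    {"roll": 1, "fingers": 0},
    {"roll": 1, "fingers": 0},
    {"roll": 1, "fingers": 0},
    {"roll": 1, "fingers": 0},
    {"roll": 1, "fingers": 0},
    {"roll": 1, "fingers": 0},
    {"roll": 1, "fingers": 0},
    {"roll": 1, "fingers": 0},
    {"roll": 1, "fingers": 0},
    {"roll": 1, "fingers": 0},
    {"roll": 1, "fingers": 0},
    {"roll": 1, "fingers": 0},
    {"roll": 1, "fingers": 0},
    {"roll": 1, "fingers": 0},
    {"roll": 0.77, "fingers": 0},
  ],
  grip_force=50,
)

```text
validation failed for argument at $.ro...
```

Call:
play_rows(
  rows=[
    {"dx": -0.66, "dy": 0.61, "dz": 0.25, "fingers": 0},
    {"dx": -0.66, "dy": 0.61, "dz": 0.25, "fingers": 0},
    {"dx": -0.66, "dy": 0.61, "dz": 0.25, "fingers": 0},
    {"dx": -0.66, "dy": 0.61, "dz": 0.25, "fingers": 0},
    {"dx": -0.66, "dy": 0.61, "dz": 0.25, "fingers": 0},
    {"dx": -0.66, "dy": 0.61, "dz": 0.25, "fingers": 0},
    {"dx": -0.66, "dy": 0.61, "dz": 0.25, "fingers": 0},
    {"dx": -0.66, "dy": 0.61, "dz": 0.25, "fingers": 0},
    {"dx": -0.66, "dy": 0.61, "dz": 0.25, "fingers": 0},
    {"fingers": 0},
    {"fingers": 0},
    {"fingers": 0},
  ],
)

```text
validation failed for argument at $.ro...
```

```bash
python3 g.py .511 .419 .018 8.3; python3 - <<'E'
from workcell import vision
import cv2
c=vision.read_camera("wrist");cv2.imwrite('pics/w1.png',c["pixels"][:,:,::-1])
E
```

```text
cur yaw 67.4 pos [0.2593 0.6225 0.2301] roll units 14.77 then shift units [-5.93  5.5   5.31] tilt [-0.001 -0.002 -1.   ] q6 -0.04
t 0.1 F [-0.4 -0.5  0.1] w 0.996
```

View pics/w1.png

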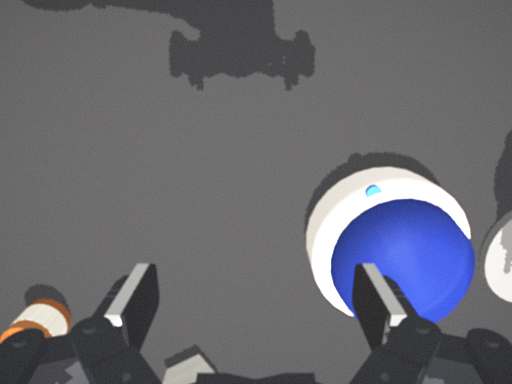

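The move was refused and the arm hasn't moved. The wrist view still shows the start pose, with the lamp base at (400,260) between the fingers. I'll retry with every field given.

Call:
play_rows(
  rows=[
    {"dx": 0, "dy": 0, "dz": 0, "roll": 1, "fingers": 0},
    {"dx": 0, "dy": 0, "dz": 0, "roll": 1, "fingers": 0},
  ],
  grip_force=50,
)

```text
time: 0.32
tool_pos: [0.2595, 0.6228, 0.2306]
tcp_rot: [-0.834, -3.029, 0.002]
wrist_force: [0.7, -0.1, -0.1]
width: 0.999
```

Call:
play_rows(
  rows=[
    {"dx": 0, "dy": 0, "dz": 0, "roll": 1, "fingers": 0},
    {"dx": 0, "dy": 0, "dz": 0, "roll": 1, "fingers": 0},
    {"dx": 0, "dy": 0, "dz": 0, "roll": 1, "fingers": 0},
    {"dx": 0, "dy": 0, "dz": 0, "roll": 1, "fingers": 0},
    {"dx": 0, "dy": 0, "dz": 0, "roll": 1, "fingers": 0},
    {"dx": 0, "dy": 0, "dz": 0, "roll": 1, "fingers": 0},
    {"dx": 0, "dy": 0, "dz": 0, "roll": 1, "fingers": 0},
    {"dx": 0, "dy": 0, "dz": 0, "roll": 1, "fingers": 0},
    {"dx": 0, "dy": 0, "dz": 0, "roll": 1, "fingers": 0},
    {"dx": 0, "dy": 0, "dz": 0, "roll": 1, "fingers": 0},
    {"dx": 0, "dy": 0, "dz": 0, "roll": 1, "fingers": 0},
    {"dx": 0, "dy": 0, "dz": 0, "roll": 1, "fingers": 0},
    {"dx": 0, "dy": 0, "dz": 0, "roll": 0.77, "fingers": 0},
  ],
)

```text
time: 1.4
tool_pos: [0.2595, 0.6228, 0.2307]
tcp_rot: [2.059, 2.373, -0.002]
wrist_force: [-1.0, -0.2, -0.2]
width: 1.001
```

Call:
play_rows(
  rows=[
    {"dx": -0.66, "dy": 0.61, "dz": 0.25, "roll": 0, "fingers": 0},
    {"dx": -0.66, "dy": 0.61, "dz": 0.25, "roll": 0, "fingers": 0},
    {"dx": -0.66, "dy": 0.61, "dz": 0.25, "roll": 0, "fingers": 0},
    {"dx": -0.66, "dy": 0.61, "dz": 0.25, "roll": 0, "fingers": 0},
    {"dx": -0.66, "dy": 0.61, "dz": 0.25, "roll": 0, "fingers": 0},
    {"dx": -0.66, "dy": 0.61, "dz": 0.25, "roll": 0, "fingers": 0},
    {"dx": -0.66, "dy": 0.61, "dz": 0.25, "roll": 0, "fingers": 0},
    {"dx": -0.66, "dy": 0.61, "dz": 0.25, "roll": 0, "fingers": 0},
    {"dx": -0.66, "dy": 0.61, "dz": 0.25, "roll": 0, "fingers": 0},
    {"dx": 0, "dy": 0, "dz": 0, "roll": 0, "fingers": 0},
    {"dx": 0, "dy": 0, "dz": 0, "roll": 0, "fingers": 0},
    {"dx": 0, "dy": 0, "dz": 0, "roll": 0, "fingers": 0},
  ],
)

```text
time: 2.4
tool_pos: [0.511, 0.4195, 0.1409]
tcp_rot: [-2.056, -2.375, 0.001]
wrist_force: [-0.8, 0.6, -0.0]
width: 0.994
```

```bash
python3 g.py .511 .419 .018 8.3; python3 - <<'E'
from workcell import vision
import cv2
c=vision.read_camera("wrist");cv2.imwrite('pics/w2.png',c["pixels"][:,:,::-1])
E
```

```text
cur yaw 8.2 pos [0.511  0.4195 0.1409] roll units -0.02 then shift units [-0.01  0.    3.07] tilt [-0.001 -0.    -1.   ] q6 0.51
t 2.4 F [-0.8  0.6 -0. ] w 0.994
```

View pics/w2.png

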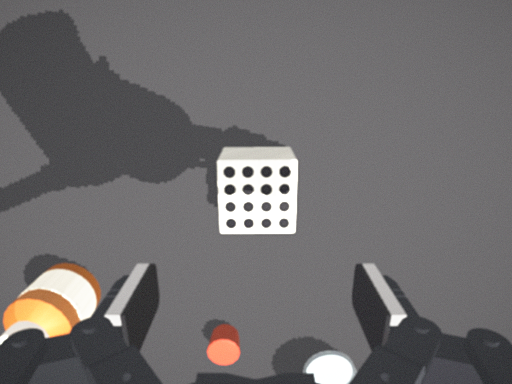

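The wrist view shows the block square between the fingers, at column 258 against a finger midline of 254. Next: descend and grip.

Call:
play_rows(
  rows=[
    {"dx": 0, "dy": 0, "dz": 0.6, "roll": 0, "fingers": 0},
    {"dx": 0, "dy": 0, "dz": 0.6, "roll": 0, "fingers": 0},
    {"dx": 0, "dy": 0, "dz": 0.6, "roll": 0, "fingers": 0},
    {"dx": 0, "dy": 0, "dz": 0.6, "roll": 0, "fingers": 0},
    {"dx": 0, "dy": 0, "dz": 0.4, "roll": 0, "fingers": 0},
    {"dx": 0, "dy": 0, "dz": 0.27, "roll": 0, "fingers": 0},
    {"dx": 0, "dy": 0, "dz": 0, "roll": 0, "fingers": 0},
    {"dx": 0, "dy": 0, "dz": 0, "roll": 0, "fingers": 1},
    {"dx": 0, "dy": 0, "dz": 0, "roll": 0, "fingers": 1},
    {"dx": 0, "dy": 0, "dz": 0, "roll": 0, "fingers": 1},
    {"dx": 0, "dy": 0, "dz": 0, "roll": 0, "fingers": 1},
    {"dx": 0, "dy": 0, "dz": 0, "roll": 0, "fingers": 1},
    {"dx": 0, "dy": 0, "dz": 0, "roll": 0, "fingers": 1},
    {"dx": 0, "dy": 0, "dz": 0, "roll": 0, "fingers": 1},
    {"dx": 0, "dy": 0, "dz": 0, "roll": 0, "fingers": 1},
    {"dx": 0, "dy": 0, "dz": 0, "roll": 0, "fingers": 1},
  ],
)

```text
time: 3.78
tool_pos: [0.5124, 0.421, 0.0207]
tcp_rot: [2.055, 2.376, 0.006]
wrist_force: [-1.4, 0.6, 6.4]
width: 0.648
```

Call:
play_rows(
  rows=[
    {"dx": 0, "dy": 0, "dz": -0.2, "roll": 0, "fingers": 1},
    {"dx": 0, "dy": 0, "dz": -0.4, "roll": 0, "fingers": 1},
    {"dx": 0, "dy": 0, "dz": -0.8, "roll": 0, "fingers": 1},
    {"dx": 0, "dy": 0, "dz": -0.8, "roll": 0, "fingers": 1},
    {"dx": 0, "dy": 0, "dz": -0.8, "roll": 0, "fingers": 1},
    {"dx": 0, "dy": 0, "dz": -0.8, "roll": 0, "fingers": 1},
    {"dx": 0, "dy": 0, "dz": -0.6, "roll": 0, "fingers": 1},
    {"dx": 0, "dy": 0, "dz": 0, "roll": 0, "fingers": 1},
  ],
)

```text
time: 4.45
tool_pos: [0.5142, 0.4215, 0.2017]
tcp_rot: [2.053, 2.374, 0.017]
wrist_force: [1.5, 1.4, -1.4]
width: 0.647
```

```bash
python3 g.py .357 -.294 .18 -35.3
```

```text
cur yaw 8.3 pos [0.5142 0.4215 0.2017] roll units 10.9 then shift units [-16.88   7.13   0.39] tilt [ 0.009  0.006 -1.   ] q6 0.5
t 4.45 F [ 1.5  1.4 -1.4] w 0.647
```

Call:
play_rows(
  rows=[
    {"dx": 0, "dy": 0, "dz": 0, "roll": 1, "fingers": 1},
    {"dx": 0, "dy": 0, "dz": 0, "roll": 1, "fingers": 1},
    {"dx": 0, "dy": 0, "dz": 0, "roll": 1, "fingers": 1},
    {"dx": 0, "dy": 0, "dz": 0, "roll": 1, "fingers": 1},
    {"dx": 0, "dy": 0, "dz": 0, "roll": 1, "fingers": 1},
    {"dx": 0, "dy": 0, "dz": 0, "roll": 1, "fingers": 1},
    {"dx": 0, "dy": 0, "dz": 0, "roll": 1, "fingers": 1},
    {"dx": 0, "dy": 0, "dz": 0, "roll": 1, "fingers": 1},
    {"dx": 0, "dy": 0, "dz": 0, "roll": 1, "fingers": 1},
    {"dx": 0, "dy": 0, "dz": 0, "roll": 1, "fingers": 1},
    {"dx": 0, "dy": 0, "dz": 0, "roll": 0.9, "fingers": 1},
  ],
)

```text
time: 5.37
tool_pos: [0.51, 0.4184, 0.1914]
tcp_rot: [2.792, 1.438, -0.007]
wrist_force: [0.4, -0.7, -2.9]
width: 0.641
```

Call:
play_rows(
  rows=[
    {"dx": -0.46, "dy": 0.2, "dz": 0, "roll": 0, "fingers": 1},
    {"dx": -0.92, "dy": 0.39, "dz": 0, "roll": 0, "fingers": 1},
    {"dx": -0.92, "dy": 0.39, "dz": 0, "roll": 0, "fingers": 1},
    {"dx": -0.92, "dy": 0.39, "dz": 0, "roll": 0, "fingers": 1},
    {"dx": -0.92, "dy": 0.39, "dz": 0, "roll": 0, "fingers": 1},
    {"dx": -0.92, "dy": 0.39, "dz": 0, "roll": 0, "fingers": 1},
    {"dx": -0.92, "dy": 0.39, "dz": 0, "roll": 0, "fingers": 1},
    {"dx": -0.92, "dy": 0.39, "dz": 0, "roll": 0, "fingers": 1},
    {"dx": -0.92, "dy": 0.39, "dz": 0, "roll": 0, "fingers": 1},
    {"dx": -0.92, "dy": 0.39, "dz": 0, "roll": 0, "fingers": 1},
    {"dx": -0.92, "dy": 0.39, "dz": 0, "roll": 0, "fingers": 1},
    {"dx": -0.92, "dy": 0.39, "dz": 0, "roll": 0, "fingers": 1},
    {"dx": -0.92, "dy": 0.39, "dz": 0, "roll": 0, "fingers": 1},
    {"dx": -0.92, "dy": 0.39, "dz": 0, "roll": 0, "fingers": 1},
    {"dx": -0.92, "dy": 0.39, "dz": 0, "roll": 0, "fingers": 1},
    {"dx": -0.92, "dy": 0.39, "dz": 0, "roll": 0, "fingers": 1},
    {"dx": -0.92, "dy": 0.39, "dz": 0, "roll": 0, "fingers": 1},
    {"dx": -0.92, "dy": 0.39, "dz": 0, "roll": 0, "fingers": 1},
    {"dx": -0.6, "dy": 0.25, "dz": 0, "roll": 0, "fingers": 1},
    {"dx": 0, "dy": 0, "dz": 0, "roll": 0, "fingers": 1},
  ],
)

```text
time: 7.03
tool_pos: [0.3541, -0.2931, 0.1928]
tcp_rot: [-2.794, -1.437, 0.004]
wrist_force: [-0.8, -0.6, -3.2]
width: 0.647
```

```bash
python3 g.py .357 -.294 .026 -35.3
```

```text
cur yaw -35.6 pos [ 0.3541 -0.2931  0.1928] roll units -0.07 then shift units [0.03 0.08 4.17] tilt [-0.003 -0.001 -1.   ] q6 -0.12
t 7.0333 F [-0.8 -0.6 -3.2] w 0.647
```

Call:
play_rows(
  rows=[
    {"dx": 0.03, "dy": 0.08, "dz": 0.4, "roll": 0, "fingers": 1},
    {"dx": 0, "dy": 0, "dz": 0.6, "roll": 0, "fingers": 1},
    {"dx": 0, "dy": 0, "dz": 0.6, "roll": 0, "fingers": 1},
    {"dx": 0, "dy": 0, "dz": 0.6, "roll": 0, "fingers": 1},
    {"dx": 0, "dy": 0, "dz": 0.6, "roll": 0, "fingers": 1},
    {"dx": 0, "dy": 0, "dz": 0.5, "roll": 0, "fingers": 1},
    {"dx": 0, "dy": 0, "dz": 0.35, "roll": 0, "fingers": 1},
    {"dx": 0, "dy": 0, "dz": 0.2, "roll": 0, "fingers": 1},
    {"dx": 0, "dy": 0, "dz": 0.1, "roll": 0, "fingers": 1},
    {"dx": 0, "dy": 0, "dz": 0.0, "roll": 0, "fingers": 1},
    {"dx": 0, "dy": 0, "dz": 0, "roll": 0, "fingers": 1},
    {"dx": 0, "dy": 0, "dz": 0, "roll": 0, "fingers": 1},
  ],
)

```text
time: 8.03
tool_pos: [0.3605, -0.2907, 0.0375]
tcp_rot: [2.789, 1.443, 0.001]
wrist_force: [0.2, -0.0, -2.9]
width: 0.644
```

```bash
python3 g.py .357 -.294 .025 -35.3; python3 - <<'E'
from workcell import vision
import cv2
c=vision.read_camera("wrist");cv2.imwrite('pics/w3.png',c["pixels"][:,:,::-1])
E
```

```text
cur yaw -35.3 pos [ 0.3605 -0.2907  0.0375] roll units 0.0 then shift units [-0.12 -0.02  0.31] tilt [ 0.002 -0.001 -1.   ] q6 -0.12
t 8.0333 F [ 0.2 -0.  -2.9] w 0.644
```

View pics/w3.png

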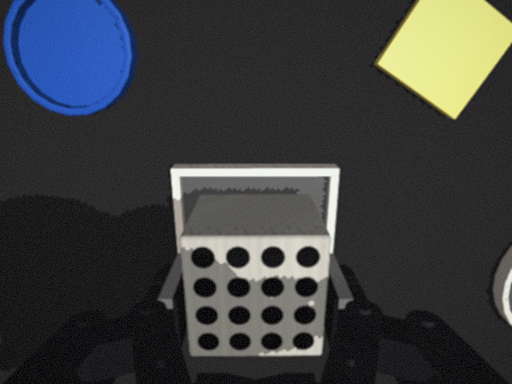

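The block is square in the nest: rim sides at columns 175 and 335, block 185–328. Next: lower the last bit and release.

Call:
play_rows(
  rows=[
    {"dx": -0.1, "dy": 0, "dz": 0.1, "roll": 0, "fingers": 1},
    {"dx": 0, "dy": 0, "dz": 0.1, "roll": 0, "fingers": 1},
    {"dx": 0, "dy": 0, "dz": 0.1, "roll": 0, "fingers": 1},
    {"dx": 0, "dy": 0, "dz": 0, "roll": 0, "fingers": 1},
    {"dx": 0, "dy": 0, "dz": 0, "roll": 0, "fingers": 1},
  ],
)

```text
time: 8.5
tool_pos: [0.3574, -0.2937, 0.0246]
tcp_rot: [2.79, 1.443, -0.0]
wrist_force: [-1.0, -1.6, -0.5]
width: 0.639
```

Call:
play_rows(
  rows=[
    {"dx": 0, "dy": 0, "dz": 0, "roll": 0, "fingers": 0.3},
    {"dx": 0, "dy": 0, "dz": 0, "roll": 0, "fingers": 0},
    {"dx": 0, "dy": 0, "dz": 0, "roll": 0, "fingers": 0},
    {"dx": 0, "dy": 0, "dz": 0, "roll": 0, "fingers": 0},
    {"dx": 0, "dy": 0, "dz": 0, "roll": 0, "fingers": 0},
    {"dx": 0, "dy": 0, "dz": 0, "roll": 0, "fingers": 0},
    {"dx": 0, "dy": 0, "dz": -0.3, "roll": 0, "fingers": 0},
    {"dx": 0, "dy": 0, "dz": -0.6, "roll": 0, "fingers": 0},
    {"dx": 0, "dy": 0, "dz": -0.9, "roll": 0, "fingers": 0},
    {"dx": 0, "dy": 0, "dz": -0.9, "roll": 0, "fingers": 0},
    {"dx": 0, "dy": 0, "dz": -0.9, "roll": 0, "fingers": 0},
    {"dx": 0, "dy": 0, "dz": -0.6, "roll": 0, "fingers": 0},
    {"dx": 0, "dy": 0, "dz": 0, "roll": 0, "fingers": 0},
    {"dx": 0, "dy": 0, "dz": 0, "roll": 0, "fingers": 0},
  ],
)

```text
time: 9.67
tool_pos: [0.3585, -0.2943, 0.1946]
tcp_rot: [2.786, 1.441, 0.003]
wrist_force: [-0.6, 0.1, -0.3]
width: 1.003
```

```bash
python3 g.py .627 -.215 .16 8.1;python3 g.py .4415 .110 .16
```

```text
cur yaw -35.3 pos [ 0.3585 -0.2943  0.1946] roll units -10.85 then shift units [1.02 6.92 0.88] tilt [ 0.004 -0.003 -1.   ] q6 -0.13
t 9.6667 F [-0.6  0.1 -0.3] w 1.003
cur yaw -35.3 pos [ 0.3585 -0.2943  0.1946] roll units 0.0 then shift units [ 9.45 -4.15  0.84] tilt [ 0.004 -0.003 -1.   ] q6 -0.13
t 9.6667 F [-0.6  0.1 -0.3] w 1.003
```

Call:
play_rows(
  rows=[
    {"dx": 0, "dy": 0, "dz": 0, "roll": -1, "fingers": 0},
    {"dx": 0, "dy": 0, "dz": 0, "roll": -1, "fingers": 0},
    {"dx": 0, "dy": 0, "dz": 0, "roll": -1, "fingers": 0},
    {"dx": 0, "dy": 0, "dz": 0, "roll": -1, "fingers": 0},
    {"dx": 0, "dy": 0, "dz": 0, "roll": -1, "fingers": 0},
    {"dx": 0, "dy": 0, "dz": 0, "roll": -1, "fingers": 0},
    {"dx": 0, "dy": 0, "dz": 0, "roll": -1, "fingers": 0},
    {"dx": 0, "dy": 0, "dz": 0, "roll": -1, "fingers": 0},
    {"dx": 0, "dy": 0, "dz": 0, "roll": -1, "fingers": 0},
    {"dx": 0, "dy": 0, "dz": 0, "roll": -1, "fingers": 0},
    {"dx": 0, "dy": 0, "dz": 0, "roll": -0.85, "fingers": 0},
  ],
)

```text
time: 10.58
tool_pos: [0.3561, -0.2922, 0.19]
tcp_rot: [-2.052, -2.373, -0.0]
wrist_force: [-0.6, 1.0, 0.7]
width: 1.001
```

Call:
play_rows(
  rows=[
    {"dx": 0.13, "dy": 0.86, "dz": 0.11, "roll": 0, "fingers": 0},
    {"dx": 0.13, "dy": 0.86, "dz": 0.11, "roll": 0, "fingers": 0},
    {"dx": 0.13, "dy": 0.86, "dz": 0.11, "roll": 0, "fingers": 0},
    {"dx": 0.13, "dy": 0.86, "dz": 0.11, "roll": 0, "fingers": 0},
    {"dx": 0.13, "dy": 0.86, "dz": 0.11, "roll": 0, "fingers": 0},
    {"dx": 0.13, "dy": 0.86, "dz": 0.11, "roll": 0, "fingers": 0},
    {"dx": 0.13, "dy": 0.86, "dz": 0.11, "roll": 0, "fingers": 0},
    {"dx": 0.13, "dy": 0.86, "dz": 0.11, "roll": 0, "fingers": 0},
    {"dx": 0, "dy": 0, "dz": 0, "roll": 0, "fingers": 0},
    {"dx": 0, "dy": 0, "dz": 0, "roll": 0, "fingers": 0},
    {"dx": 0, "dy": 0, "dz": 0, "roll": 0, "fingers": 0},
  ],
)

```text
time: 11.5
tool_pos: [0.6223, -0.2127, 0.1547]
tcp_rot: [-2.055, -2.37, 0.003]
wrist_force: [-0.5, -0.0, 0.4]
width: 0.996
```

```bash
python3 g.py .627 -.215 .015 8.1; python3 - <<'E'
from workcell import vision
import cv2
c=vision.read_camera("wrist");cv2.imwrite('pics/w4.png',c["pixels"][:,:,::-1])
E
```

```text
cur yaw 8.1 pos [ 0.6223 -0.2127  0.1547] roll units 0.01 then shift units [-0.08  0.12  3.49] tilt [-0.004  0.001 -1.   ] q6 -0.51
t 11.5 F [-0.5 -0.   0.4] w 0.996
```

View pics/w4.png

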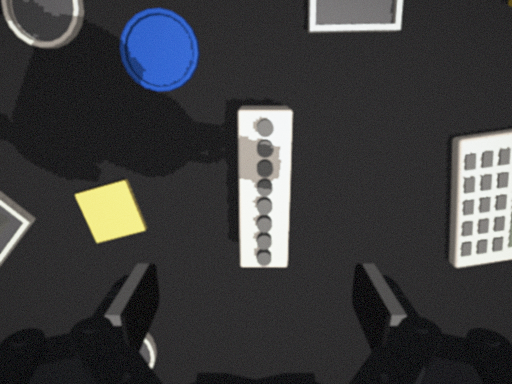

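The rack is aligned at column 265, a few mm to +y of the finger midline at 254, which agrees with the computed dy of +0.12. Next: descend and grip.

Call:
play_rows(
  rows=[
    {"dx": -0.08, "dy": 0.12, "dz": 0.6, "roll": 0, "fingers": 0},
    {"dx": 0, "dy": 0, "dz": 0.7, "roll": 0, "fingers": 0},
    {"dx": 0, "dy": 0, "dz": 0.7, "roll": 0, "fingers": 0},
    {"dx": 0, "dy": 0, "dz": 0.6, "roll": 0, "fingers": 0},
    {"dx": 0, "dy": 0, "dz": 0.5, "roll": 0, "fingers": 0},
    {"dx": 0, "dy": 0, "dz": 0.3, "roll": 0, "fingers": 0},
    {"dx": 0, "dy": 0, "dz": 0, "roll": 0, "fingers": 0},
    {"dx": 0, "dy": 0, "dz": 0, "roll": 0, "fingers": 1},
    {"dx": 0, "dy": 0, "dz": 0, "roll": 0, "fingers": 1},
    {"dx": 0, "dy": 0, "dz": 0, "roll": 0, "fingers": 1},
    {"dx": 0, "dy": 0, "dz": 0, "roll": 0, "fingers": 1},
    {"dx": 0, "dy": 0, "dz": 0, "roll": 0, "fingers": 1},
    {"dx": 0, "dy": 0, "dz": 0, "roll": 0, "fingers": 1},
    {"dx": 0, "dy": 0, "dz": 0, "roll": 0, "fingers": 1},
    {"dx": 0, "dy": 0, "dz": 0, "roll": 0, "fingers": 1},
    {"dx": 0, "dy": 0, "dz": 0, "roll": 0, "fingers": 1},
    {"dx": 0, "dy": 0, "dz": 0, "roll": 0, "fingers": 1},
    {"dx": 0, "dy": 0, "dz": 0, "roll": 0, "fingers": 1},
  ],
  grip_force=40,
)

```text
time: 13.05
tool_pos: [0.6308, -0.2165, 0.0235]
tcp_rot: [2.057, 2.37, 0.002]
wrist_force: [-1.4, -0.9, 6.5]
width: 0.457
```

Call:
play_rows(
  rows=[
    {"dx": 0, "dy": 0, "dz": -0.2, "roll": 0, "fingers": 1},
    {"dx": 0, "dy": 0, "dz": -0.5, "roll": 0, "fingers": 1},
    {"dx": 0, "dy": 0, "dz": -0.6, "roll": 0, "fingers": 1},
    {"dx": 0, "dy": 0, "dz": -0.6, "roll": 0, "fingers": 1},
    {"dx": 0, "dy": 0, "dz": -0.4, "roll": 0, "fingers": 1},
    {"dx": 0, "dy": 0, "dz": -0.2, "roll": 0, "fingers": 1},
    {"dx": 0, "dy": 0, "dz": 0, "roll": 0, "fingers": 1},
    {"dx": 0, "dy": 0, "dz": 0, "roll": 0, "fingers": 1},
  ],
)

```text
time: 13.72
tool_pos: [0.6289, -0.2157, 0.1212]
tcp_rot: [-2.059, -2.373, -0.0]
wrist_force: [0.2, 0.3, -2.6]
width: 0.455
```

```bash
python3 g.py .6655 -.004 .12 9.7
```

```text
cur yaw 8.1 pos [ 0.6289 -0.2157  0.1212] roll units -0.4 then shift units [5.06 1.79 0.03] tilt [-0.  0. -1.] q6 -0.51
t 13.7167 F [ 0.2  0.3 -2.6] w 0.455
```

Call:
play_rows(
  rows=[
    {"dx": 0.3, "dy": 0.1, "dz": 0, "roll": -0.4, "fingers": 1},
    {"dx": 0.6, "dy": 0.21, "dz": 0, "roll": 0, "fingers": 1},
    {"dx": 0.7, "dy": 0.25, "dz": 0, "roll": 0, "fingers": 1},
    {"dx": 0.7, "dy": 0.25, "dz": 0, "roll": 0, "fingers": 1},
    {"dx": 0.7, "dy": 0.25, "dz": 0, "roll": 0, "fingers": 1},
    {"dx": 0.7, "dy": 0.25, "dz": 0, "roll": 0, "fingers": 1},
    {"dx": 0.7, "dy": 0.25, "dz": 0, "roll": 0, "fingers": 1},
    {"dx": 0.5, "dy": 0.18, "dz": 0, "roll": 0, "fingers": 1},
    {"dx": 0.16, "dy": 0.05, "dz": 0, "roll": 0, "fingers": 1},
    {"dx": 0, "dy": 0, "dz": 0, "roll": 0, "fingers": 1},
    {"dx": 0, "dy": 0, "dz": 0, "roll": 0, "fingers": 1},
    {"dx": 0, "dy": 0, "dz": 0.5, "roll": 0, "fingers": 1},
    {"dx": 0, "dy": 0, "dz": 0.6, "roll": 0, "fingers": 1},
    {"dx": 0, "dy": 0, "dz": 0.5, "roll": 0, "fingers": 1},
    {"dx": 0, "dy": 0, "dz": 0.2, "roll": 0, "fingers": 1},
    {"dx": 0, "dy": 0, "dz": 0, "roll": 0, "fingers": 1},
    {"dx": 0, "dy": 0, "dz": 0, "roll": 0, "fingers": 1},
    {"dx": 0, "dy": 0, "dz": 0, "roll": 0, "fingers": 1},
  ],
)

```text
time: 15.22
tool_pos: [0.6671, -0.005, 0.0507]
tcp_rot: [2.025, 2.399, 0.002]
wrist_force: [-0.1, -0.2, -0.5]
width: 0.462
```

```bash
python3 g.py .6655 -.004 .0275 9.7; python3 - <<'E'
from workcell import vision
import cv2
c=vision.read_camera("wrist");cv2.imwrite('pics/w5.png',c["pixels"][:,:,::-1])
E
```

```text
cur yaw 9.7 pos [ 0.6671 -0.005   0.0507] roll units -0.01 then shift units [ 0.03 -0.04  0.58] tilt [ 0.002 -0.    -1.   ] q6 -0.21
t 15.2167 F [-0.1 -0.2 -0.5] w 0.462
```

View pics/w5.png

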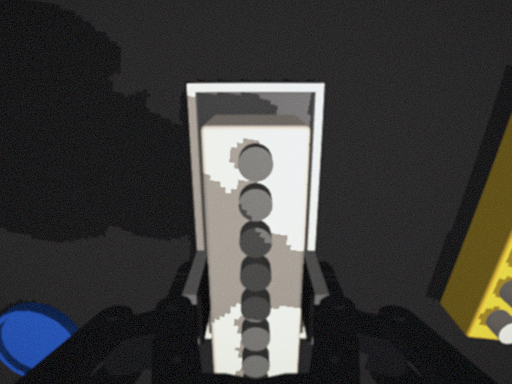

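The rack lies square over the long nest, with rim edges at columns 190 and 322 and the rack at 203–309. Next: lower it.

Call:
play_rows(
  rows=[
    {"dx": 0.03, "dy": -0.04, "dz": 0.2, "roll": 0, "fingers": 1},
    {"dx": 0, "dy": 0, "dz": 0.15, "roll": 0, "fingers": 1},
    {"dx": 0, "dy": 0, "dz": 0.1, "roll": 0, "fingers": 1},
    {"dx": 0, "dy": 0, "dz": 0.07, "roll": 0, "fingers": 1},
    {"dx": 0, "dy": 0, "dz": 0, "roll": 0, "fingers": 1},
    {"dx": 0, "dy": 0, "dz": 0, "roll": 0, "fingers": 1},
  ],
)

```text
time: 15.77
tool_pos: [0.6641, -0.0033, 0.0282]
tcp_rot: [-2.025, -2.401, 0.0]
wrist_force: [-0.9, -0.7, -1.0]
width: 0.458
```

Call:
play_rows(
  rows=[
    {"dx": 0, "dy": 0, "dz": 0.05, "roll": 0, "fingers": 1},
    {"dx": 0, "dy": 0, "dz": 0.05, "roll": 0, "fingers": 1},
    {"dx": 0, "dy": 0, "dz": 0, "roll": 0, "fingers": 1},
    {"dx": 0, "dy": 0, "dz": 0, "roll": 0, "fingers": 1},
  ],
)

```text
time: 16.1
tool_pos: [0.6645, -0.0033, 0.0276]
tcp_rot: [2.025, 2.401, 0.0]
wrist_force: [-9.1, 0.2, 15.2]
width: 0.465
```

Call:
play_rows(
  rows=[
    {"dx": 0, "dy": 0, "dz": -0.07, "roll": 0, "fingers": 1},
    {"dx": 0, "dy": 0, "dz": 0, "roll": 0, "fingers": 0.4},
    {"dx": 0, "dy": 0, "dz": 0, "roll": 0, "fingers": 0},
    {"dx": 0, "dy": 0, "dz": 0, "roll": 0, "fingers": 0},
    {"dx": 0, "dy": 0, "dz": 0, "roll": 0, "fingers": 0},
    {"dx": 0, "dy": 0, "dz": 0, "roll": 0, "fingers": 0},
    {"dx": 0, "dy": 0, "dz": 0, "roll": 0, "fingers": 0},
    {"dx": 0, "dy": 0, "dz": 0, "roll": 0, "fingers": 0},
    {"dx": 0, "dy": 0, "dz": -0.3, "roll": 0, "fingers": 0},
    {"dx": 0, "dy": 0, "dz": -0.7, "roll": 0, "fingers": 0},
    {"dx": 0, "dy": 0, "dz": -0.9, "roll": 0, "fingers": 0},
    {"dx": 0, "dy": 0, "dz": -0.9, "roll": 0, "fingers": 0},
    {"dx": 0, "dy": 0, "dz": -0.7, "roll": 0, "fingers": 0},
    {"dx": 0, "dy": 0, "dz": -0.3, "roll": 0, "fingers": 0},
    {"dx": 0, "dy": 0, "dz": 0, "roll": 0, "fingers": 0},
  ],
)

```text
time: 17.35
tool_pos: [0.6672, -0.0035, 0.1852]
tcp_rot: [2.021, 2.396, 0.009]
wrist_force: [0.8, 0.4, 0.6]
width: 1.0
```

```bash
python3 g.py .441 .110 .16 0; python3 - <<'E'
from workcell import vision
from h import *
c=vision.read_camera("top");pickle.dump(c,open('top1.pkl','wb'))
cv2.imwrite('pics/top1.png',cv2.resize(c["pixels"][100:290,90:420,::-1],(800,460),interpolation=cv2.INTER_CUBIC))
E
```

```text
cur yaw 9.7 pos [ 0.6672 -0.0035  0.1852] roll units 2.43 then shift units [ 2.84 -5.66  0.58] tilt [ 0.009 -0.    -1.   ] q6 -0.21
t 17.35 F [0.8 0.4 0.6] w 1.0
```

View pics/top1.png

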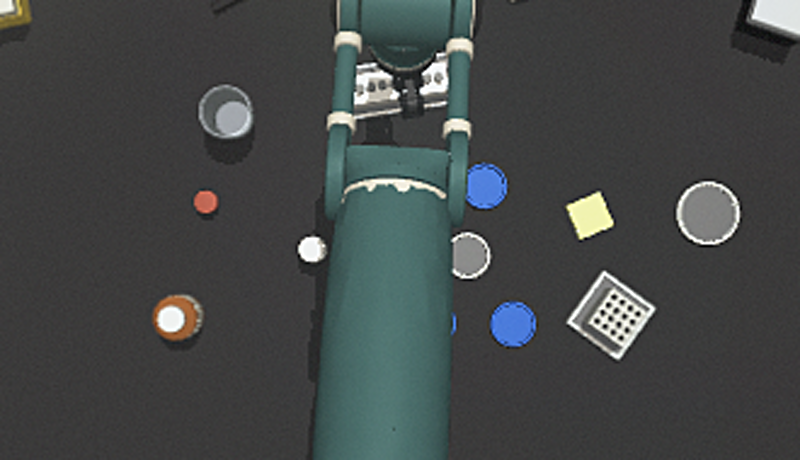

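The block sits in the square nest at crop pixel (612,315), and the rack is in the long nest under the gripper at (400,85). The jar is next.

Call:
play_rows(
  rows=[
    {"dx": 0.45, "dy": -0.6, "dz": 0.1, "roll": 0, "fingers": 0},
    {"dx": 0.6, "dy": -0.8, "dz": 0.1, "roll": 0, "fingers": 0},
    {"dx": 0.6, "dy": -0.8, "dz": 0.1, "roll": 0, "fingers": 0},
    {"dx": 0.6, "dy": -0.8, "dz": 0.1, "roll": 0, "fingers": 0},
    {"dx": 0.6, "dy": -0.8, "dz": 0.1, "roll": 0, "fingers": 0},
    {"dx": 0.6, "dy": -0.8, "dz": 0.13, "roll": 0, "fingers": 0},
    {"dx": 0.3, "dy": -0.49, "dz": 0, "roll": 0, "fingers": 0},
    {"dx": 0, "dy": 0, "dz": 0, "roll": 0, "fingers": 0},
    {"dx": 0, "dy": 0, "dz": 0, "roll": 0, "fingers": 0},
    {"dx": 0, "dy": 0, "dz": 0, "roll": 0, "fingers": 0},
  ],
  grip_force=30,
)

```text
time: 18.23
tool_pos: [0.4379, 0.1099, 0.1529]
tcp_rot: [-2.025, -2.401, 0.002]
wrist_force: [0.4, -0.6, -0.4]
width: 1.004
```

```bash
python3 g.py .441 .110 .016; python3 - <<'E'
from workcell import vision
import cv2
c=vision.read_camera("wrist");cv2.imwrite('pics/w6.png',c["pixels"][:,:,::-1])
E
```

```text
cur yaw 9.7 pos [0.4379 0.1099 0.1529] roll units 0.0 then shift units [-0.01  0.08  3.42] tilt [-0.001 -0.001 -1.   ] q6 0.02
t 18.2333 F [ 0.4 -0.6 -0.4] w 1.004
```

View pics/w6.png

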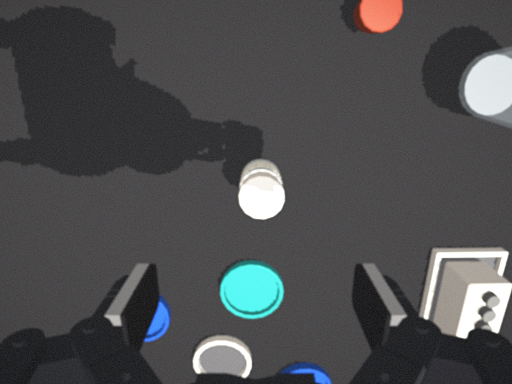

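The jar is at column 262, as expected. Next: descend and grip.

Call:
play_rows(
  rows=[
    {"dx": 0, "dy": 0.08, "dz": 0.6, "roll": 0, "fingers": 0},
    {"dx": 0, "dy": 0, "dz": 0.7, "roll": 0, "fingers": 0},
    {"dx": 0, "dy": 0, "dz": 0.7, "roll": 0, "fingers": 0},
    {"dx": 0, "dy": 0, "dz": 0.6, "roll": 0, "fingers": 0},
    {"dx": 0, "dy": 0, "dz": 0.5, "roll": 0, "fingers": 0},
    {"dx": 0, "dy": 0, "dz": 0.25, "roll": 0, "fingers": 0},
    {"dx": 0, "dy": 0, "dz": 0, "roll": 0, "fingers": 0},
    {"dx": 0, "dy": 0, "dz": 0, "roll": 0, "fingers": 1},
    {"dx": 0, "dy": 0, "dz": 0, "roll": 0, "fingers": 1},
    {"dx": 0, "dy": 0, "dz": 0, "roll": 0, "fingers": 1},
    {"dx": 0, "dy": 0, "dz": 0, "roll": 0, "fingers": 1},
    {"dx": 0, "dy": 0, "dz": 0, "roll": 0, "fingers": 1},
    {"dx": 0, "dy": 0, "dz": 0, "roll": 0, "fingers": 1},
    {"dx": 0, "dy": 0, "dz": 0, "roll": 0, "fingers": 1},
    {"dx": 0, "dy": 0, "dz": 0, "roll": 0, "fingers": 1},
    {"dx": 0, "dy": 0, "dz": 0, "roll": 0, "fingers": 1},
    {"dx": 0, "dy": 0, "dz": 0, "roll": 0, "fingers": 1},
    {"dx": 0, "dy": 0, "dz": 0, "roll": 0, "fingers": 1},
  ],
)

```text
time: 19.78
tool_pos: [0.4427, 0.1109, 0.0215]
tcp_rot: [2.024, 2.4, 0.003]
wrist_force: [-0.4, -0.8, 6.1]
width: 0.387
```

Call:
play_rows(
  rows=[
    {"dx": 0, "dy": 0, "dz": -0.2, "roll": 0, "fingers": 1},
    {"dx": 0, "dy": 0, "dz": -0.5, "roll": 0, "fingers": 1},
    {"dx": 0, "dy": 0, "dz": -0.6, "roll": 0, "fingers": 1},
    {"dx": 0, "dy": 0, "dz": -0.5, "roll": 0, "fingers": 1},
    {"dx": 0, "dy": 0, "dz": -0.2, "roll": 0, "fingers": 1},
    {"dx": 0, "dy": 0, "dz": 0, "roll": 0, "fingers": 1},
    {"dx": 0, "dy": 0, "dz": 0, "roll": 0, "fingers": 1},
    {"dx": 0, "dy": 0, "dz": 0, "roll": 0, "fingers": 1},
  ],
)

```text
time: 20.45
tool_pos: [0.4402, 0.1105, 0.0989]
tcp_rot: [-2.025, -2.4, 0.003]
wrist_force: [0.3, 0.5, -0.8]
width: 0.389
```

```bash
python3 g.py .4355 -.0977 .1
```

```text
cur yaw 9.7 pos [0.4402 0.1105 0.0989] roll units 0.0 then shift units [-5.11 -0.99 -0.03] tilt [-0.002 -0.    -1.   ] q6 0.02
t 20.45 F [ 0.3  0.5 -0.8] w 0.389
```

Call:
play_rows(
  rows=[
    {"dx": -0.3, "dy": -0.06, "dz": 0, "roll": 0, "fingers": 1},
    {"dx": -0.6, "dy": -0.12, "dz": 0, "roll": 0, "fingers": 1},
    {"dx": -0.7, "dy": -0.13, "dz": 0, "roll": 0, "fingers": 1},
    {"dx": -0.7, "dy": -0.13, "dz": 0, "roll": 0, "fingers": 1},
    {"dx": -0.7, "dy": -0.13, "dz": 0, "roll": 0, "fingers": 1},
    {"dx": -0.7, "dy": -0.14, "dz": 0, "roll": 0, "fingers": 1},
    {"dx": -0.7, "dy": -0.14, "dz": 0, "roll": 0, "fingers": 1},
    {"dx": -0.5, "dy": -0.1, "dz": 0, "roll": 0, "fingers": 1},
    {"dx": -0.21, "dy": -0.04, "dz": 0, "roll": 0, "fingers": 1},
    {"dx": 0, "dy": 0, "dz": 0.3, "roll": 0, "fingers": 1},
    {"dx": 0, "dy": 0, "dz": 0.5, "roll": 0, "fingers": 1},
    {"dx": 0, "dy": 0, "dz": 0.4, "roll": 0, "fingers": 1},
    {"dx": 0, "dy": 0, "dz": 0.2, "roll": 0, "fingers": 1},
    {"dx": 0, "dy": 0, "dz": 0, "roll": 0, "fingers": 1},
    {"dx": 0, "dy": 0, "dz": 0, "roll": 0, "fingers": 1},
    {"dx": 0, "dy": 0, "dz": 0, "roll": 0, "fingers": 1},
  ],
)

```text
time: 21.78
tool_pos: [0.4373, -0.0973, 0.0445]
tcp_rot: [2.025, 2.401, 0.001]
wrist_force: [-0.1, 0.1, -0.7]
width: 0.388
```

```bash
python3 g.py .4355 -.0977 .0255
```

```text
cur yaw 9.7 pos [ 0.4373 -0.0973  0.0445] roll units 0.0 then shift units [-0.   -0.05  0.48] tilt [ 0.001 -0.    -1.   ] q6 -0.44
t 21.7833 F [-0.1  0.1 -0.7] w 0.388
```

Call:
play_rows(
  rows=[
    {"dx": 0, "dy": -0.05, "dz": 0.2, "roll": 0, "fingers": 1},
    {"dx": 0, "dy": 0, "dz": 0.12, "roll": 0, "fingers": 1},
    {"dx": 0, "dy": 0, "dz": 0.08, "roll": 0, "fingers": 1},
    {"dx": 0, "dy": 0, "dz": 0.05, "roll": 0, "fingers": 1},
    {"dx": 0, "dy": 0, "dz": 0, "roll": 0, "fingers": 1},
    {"dx": 0, "dy": 0, "dz": 0, "roll": 0, "fingers": 1},
    {"dx": 0, "dy": 0, "dz": 0, "roll": 0, "fingers": 1},
  ],
)

```text
time: 22.37
tool_pos: [0.4349, -0.0979, 0.0262]
tcp_rot: [2.026, 2.401, 0.0]
wrist_force: [0.5, 0.5, -1.3]
width: 0.383
```

Call:
play_rows(
  rows=[
    {"dx": 0, "dy": 0, "dz": 0.03, "roll": 0, "fingers": 1},
    {"dx": 0, "dy": 0, "dz": 0, "roll": 0, "fingers": 1},
    {"dx": 0, "dy": 0, "dz": 0, "roll": 0, "fingers": 0.5},
    {"dx": 0, "dy": 0, "dz": 0, "roll": 0, "fingers": 0},
    {"dx": 0, "dy": 0, "dz": 0, "roll": 0, "fingers": 0},
    {"dx": 0, "dy": 0, "dz": 0, "roll": 0, "fingers": 0},
    {"dx": 0, "dy": 0, "dz": 0, "roll": 0, "fingers": 0},
    {"dx": 0, "dy": 0, "dz": 0, "roll": 0, "fingers": 0},
    {"dx": 0, "dy": 0, "dz": 0, "roll": 0, "fingers": 0},
    {"dx": 0, "dy": 0, "dz": -0.3, "roll": 0, "fingers": 0},
    {"dx": 0, "dy": 0, "dz": -0.7, "roll": 0, "fingers": 0},
    {"dx": 0, "dy": 0, "dz": -0.9, "roll": 0, "fingers": 0},
    {"dx": 0, "dy": 0, "dz": -0.9, "roll": 0, "fingers": 0},
    {"dx": 0, "dy": 0, "dz": -0.7, "roll": 0, "fingers": 0},
    {"dx": 0, "dy": 0, "dz": -0.5, "roll": 0, "fingers": 0},
    {"dx": 0, "dy": 0, "dz": 0, "roll": 0, "fingers": 0},
  ],
)

```text
time: 23.7
tool_pos: [0.4383, -0.0988, 0.1905]
tcp_rot: [2.02, 2.394, 0.006]
wrist_force: [0.2, -0.7, 0.7]
width: 1.0
```

```bash
python3 g.py .3485 .285 .17; python3 - <<'E'
from h import *
c=pickle.load(open('top0.pkl','rb'));W=world(c)
# bottle body: depth-point rim of body between z .02-.06
u,v=int(255*.64),int(361*.64);P=W[v-20:v+20,u-20:u+25].reshape(-1,3)
P=P[(P[:,2]>.015)&(P[:,2]<.07)];print(len(P),P.min(0),P.max(0))
E
```

```text
cur yaw 9.7 pos [ 0.4383 -0.0988  0.1905] roll units 0.0 then shift units [ 9.84 -0.6   0.46] tilt [ 0.01  -0.003 -1.   ] q6 -0.45
t 23.7 F [ 0.2 -0.7  0.7] w 1.0
182 [0.31972469 0.25845319 0.01608721] [0.37699799 0.31178917 0.06956962]
```

Call:
play_rows(
  rows=[
    {"dx": 0.4, "dy": -0.02, "dz": 0, "roll": 0, "fingers": 0},
    {"dx": 0.8, "dy": -0.05, "dz": 0, "roll": 0, "fingers": 0},
    {"dx": 0.9, "dy": -0.05, "dz": 0, "roll": 0, "fingers": 0},
    {"dx": 0.9, "dy": -0.06, "dz": 0, "roll": 0, "fingers": 0},
    {"dx": 0.9, "dy": -0.06, "dz": 0, "roll": 0, "fingers": 0},
    {"dx": 0.9, "dy": -0.06, "dz": 0, "roll": 0, "fingers": 0},
    {"dx": 0.9, "dy": -0.06, "dz": 0, "roll": 0, "fingers": 0},
    {"dx": 0.9, "dy": -0.06, "dz": 0, "roll": 0, "fingers": 0},
    {"dx": 0.9, "dy": -0.06, "dz": 0, "roll": 0, "fingers": 0},
    {"dx": 0.9, "dy": -0.06, "dz": 0, "roll": 0, "fingers": 0},
    {"dx": 0.9, "dy": -0.04, "dz": 0.2, "roll": 0, "fingers": 0},
    {"dx": 0.54, "dy": -0.02, "dz": 0.26, "roll": 0, "fingers": 0},
    {"dx": 0, "dy": 0, "dz": 0, "roll": 0, "fingers": 0},
    {"dx": 0, "dy": 0, "dz": 0, "roll": 0, "fingers": 0},
    {"dx": 0, "dy": 0, "dz": 0, "roll": 0, "fingers": 0},
  ],
  grip_force=50,
)

```text
time: 24.95
tool_pos: [0.3444, 0.2853, 0.1657]
tcp_rot: [2.025, 2.402, -0.003]
wrist_force: [0.5, -0.1, 0.4]
width: 1.003
```

```bash
python3 g.py .3485 .285 .020; python3 - <<'E'
from workcell import vision
from h import *
c=vision.read_camera("wrist");cv2.imwrite('pics/w7.png',c["pixels"][:,:,::-1])
E
```

```text
cur yaw 9.7 pos [0.3444 0.2853 0.1657] roll units 0.0 then shift units [-0.02  0.11  3.64] tilt [-0.001 -0.002 -1.   ] q6 0.47
t 24.95 F [ 0.5 -0.1  0.4] w 1.003
```

View pics/w7.png

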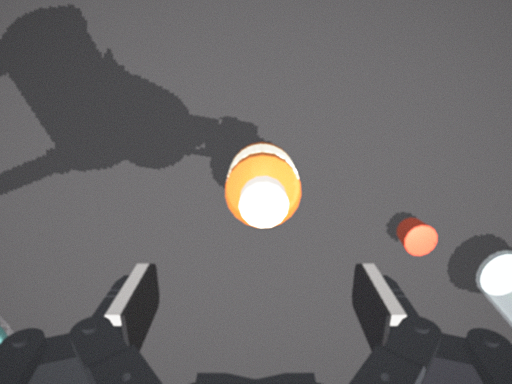

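The bottle is at column 264, and the +0.11 dy correction accounts for the offset. The stopper at (418,236) is clear of the fingers.

Call:
play_rows(
  rows=[
    {"dx": 0, "dy": 0.11, "dz": 0.5, "roll": 0, "fingers": 0},
    {"dx": 0, "dy": 0, "dz": 0.7, "roll": 0, "fingers": 0},
    {"dx": 0, "dy": 0, "dz": 0.7, "roll": 0, "fingers": 0},
    {"dx": 0, "dy": 0, "dz": 0.7, "roll": 0, "fingers": 0},
    {"dx": 0, "dy": 0, "dz": 0.6, "roll": 0, "fingers": 0},
    {"dx": 0, "dy": 0, "dz": 0.4, "roll": 0, "fingers": 0},
    {"dx": 0, "dy": 0, "dz": 0, "roll": 0, "fingers": 0},
    {"dx": 0, "dy": 0, "dz": 0, "roll": 0, "fingers": 1},
    {"dx": 0, "dy": 0, "dz": 0, "roll": 0, "fingers": 1},
    {"dx": 0, "dy": 0, "dz": 0, "roll": 0, "fingers": 1},
    {"dx": 0, "dy": 0, "dz": 0, "roll": 0, "fingers": 1},
    {"dx": 0, "dy": 0, "dz": 0, "roll": 0, "fingers": 1},
    {"dx": 0, "dy": 0, "dz": 0, "roll": 0, "fingers": 1},
    {"dx": 0, "dy": 0, "dz": 0, "roll": 0, "fingers": 1},
    {"dx": 0, "dy": 0, "dz": 0, "roll": 0, "fingers": 1},
    {"dx": 0, "dy": 0, "dz": 0, "roll": 0, "fingers": 1},
    {"dx": 0, "dy": 0, "dz": 0, "roll": 0, "fingers": 1},
  ],
)

```text
time: 26.42
tool_pos: [0.3509, 0.2877, 0.0244]
tcp_rot: [2.024, 2.401, 0.005]
wrist_force: [0.9, -2.4, 7.0]
width: 0.66
```

Call:
play_rows(
  rows=[
    {"dx": 0, "dy": 0, "dz": -0.2, "roll": 0, "fingers": 1},
    {"dx": 0, "dy": 0, "dz": -0.5, "roll": 0, "fingers": 1},
    {"dx": 0, "dy": 0, "dz": -0.8, "roll": 0, "fingers": 1},
    {"dx": 0, "dy": 0, "dz": -0.8, "roll": 0, "fingers": 1},
    {"dx": 0, "dy": 0, "dz": -0.6, "roll": 0, "fingers": 1},
    {"dx": 0, "dy": 0, "dz": -0.3, "roll": 0, "fingers": 1},
    {"dx": 0, "dy": 0, "dz": 0, "roll": 0, "fingers": 1},
    {"dx": 0, "dy": 0, "dz": 0, "roll": 0, "fingers": 1},
  ],
)

```text
time: 27.08
tool_pos: [0.3491, 0.287, 0.151]
tcp_rot: [2.025, 2.401, 0.002]
wrist_force: [0.2, -0.3, -3.7]
width: 0.662
```

```bash
python3 g.py .4975 -.426 .15
```

```text
cur yaw 9.7 pos [0.3491 0.287  0.151 ] roll units 0.0 then shift units [-1.82e+01  6.50e-01  1.00e-02] tilt [ 0.001  0.001 -1.   ] q6 0.46
t 27.0833 F [ 0.2 -0.3 -3.7] w 0.662
```

Call:
play_rows(
  rows=[
    {"dx": -0.5, "dy": 0.02, "dz": 0, "roll": 0, "fingers": 1},
    {"dx": -0.95, "dy": 0.03, "dz": 0, "roll": 0, "fingers": 1},
    {"dx": -0.95, "dy": 0.03, "dz": 0, "roll": 0, "fingers": 1},
    {"dx": -0.95, "dy": 0.03, "dz": 0, "roll": 0, "fingers": 1},
    {"dx": -0.95, "dy": 0.03, "dz": 0, "roll": 0, "fingers": 1},
    {"dx": -0.95, "dy": 0.03, "dz": 0, "roll": 0, "fingers": 1},
    {"dx": -0.95, "dy": 0.03, "dz": 0, "roll": 0, "fingers": 1},
    {"dx": -0.95, "dy": 0.03, "dz": 0, "roll": 0, "fingers": 1},
    {"dx": -0.95, "dy": 0.03, "dz": 0, "roll": 0, "fingers": 1},
    {"dx": -0.95, "dy": 0.04, "dz": 0, "roll": 0, "fingers": 1},
    {"dx": -0.95, "dy": 0.04, "dz": 0, "roll": 0, "fingers": 1},
    {"dx": -0.95, "dy": 0.04, "dz": 0, "roll": 0, "fingers": 1},
    {"dx": -0.95, "dy": 0.04, "dz": 0, "roll": 0, "fingers": 1},
    {"dx": -0.95, "dy": 0.04, "dz": 0, "roll": 0, "fingers": 1},
    {"dx": -0.95, "dy": 0.04, "dz": 0, "roll": 0, "fingers": 1},
    {"dx": -0.95, "dy": 0.04, "dz": 0, "roll": 0, "fingers": 1},
    {"dx": -0.95, "dy": 0.04, "dz": 0, "roll": 0, "fingers": 1},
    {"dx": -0.95, "dy": 0.04, "dz": 0, "roll": 0, "fingers": 1},
    {"dx": -0.95, "dy": 0.04, "dz": 0, "roll": 0, "fingers": 1},
    {"dx": -0.6, "dy": 0.0, "dz": 0, "roll": 0, "fingers": 1},
  ],
)

```text
time: 28.75
tool_pos: [0.4969, -0.4288, 0.1473]
tcp_rot: [-2.025, -2.398, 0.001]
wrist_force: [0.3, -0.8, -2.6]
width: 0.666
```

Call:
play_rows(
  rows=[
    {"dx": 0, "dy": 0, "dz": 0, "roll": 0, "fingers": 1},
    {"dx": 0, "dy": 0, "dz": 0.3, "roll": 0, "fingers": 1},
    {"dx": 0, "dy": 0, "dz": 0.6, "roll": 0, "fingers": 1},
    {"dx": 0, "dy": 0, "dz": 0.7, "roll": 0, "fingers": 1},
    {"dx": 0, "dy": 0, "dz": 0.5, "roll": 0, "fingers": 1},
    {"dx": 0, "dy": 0, "dz": 0.3, "roll": 0, "fingers": 1},
    {"dx": 0, "dy": 0, "dz": 0.1, "roll": 0, "fingers": 1},
    {"dx": 0, "dy": 0, "dz": 0, "roll": 0, "fingers": 1},
    {"dx": 0, "dy": 0, "dz": 0, "roll": 0, "fingers": 1},
    {"dx": 0, "dy": 0, "dz": 0, "roll": 0, "fingers": 1},
  ],
)

```text
time: 29.58
tool_pos: [0.499, -0.4269, 0.0522]
tcp_rot: [2.023, 2.399, -0.0]
wrist_force: [0.1, 0.0, -2.9]
width: 0.662
```

```bash
python3 g.py .4975 -.426 .0284
```

```text
cur yaw 9.7 pos [ 0.499  -0.4269  0.0522] roll units 0.0 then shift units [ 0.03 -0.03  0.6 ] tilt [ 0.002 -0.002 -1.   ] q6 -0.92
t 29.5833 F [ 0.1  0.  -2.9] w 0.662
```

Call:
play_rows(
  rows=[
    {"dx": 0.03, "dy": -0.03, "dz": 0.2, "roll": 0, "fingers": 1},
    {"dx": 0, "dy": 0, "dz": 0.15, "roll": 0, "fingers": 1},
    {"dx": 0, "dy": 0, "dz": 0.1, "roll": 0, "fingers": 1},
    {"dx": 0, "dy": 0, "dz": 0.1, "roll": 0, "fingers": 1},
    {"dx": 0, "dy": 0, "dz": 0.04, "roll": 0, "fingers": 1},
    {"dx": 0, "dy": 0, "dz": 0, "roll": 0, "fingers": 1},
    {"dx": 0, "dy": 0, "dz": 0, "roll": 0, "fingers": 1},
    {"dx": 0, "dy": 0, "dz": 0, "roll": 0, "fingers": 1},
  ],
)

```text
time: 30.25
tool_pos: [0.4962, -0.4252, 0.0285]
tcp_rot: [-2.025, -2.401, 0.0]
wrist_force: [-4.0, 2.7, 8.1]
width: 0.657
```

In firm contact with the floor (+8 N). Release and retreat toward the front, clear of the top view.

Call:
play_rows(
  rows=[
    {"dx": 0, "dy": 0, "dz": -0.04, "roll": 0, "fingers": 1},
    {"dx": 0, "dy": 0, "dz": 0, "roll": 0, "fingers": 0.3},
    {"dx": 0, "dy": 0, "dz": 0, "roll": 0, "fingers": 0},
    {"dx": 0, "dy": 0, "dz": 0, "roll": 0, "fingers": 0},
    {"dx": 0, "dy": 0, "dz": 0, "roll": 0, "fingers": 0},
    {"dx": 0, "dy": 0, "dz": 0, "roll": 0, "fingers": 0},
    {"dx": 0, "dy": 0, "dz": 0, "roll": 0, "fingers": 0},
    {"dx": 0, "dy": 0, "dz": -0.3, "roll": 0, "fingers": 0},
    {"dx": 0, "dy": 0, "dz": -0.7, "roll": 0, "fingers": 0},
    {"dx": 0, "dy": 0, "dz": -0.9, "roll": 0, "fingers": 0},
    {"dx": 0, "dy": 0, "dz": -0.9, "roll": 0, "fingers": 0},
    {"dx": 0, "dy": 0, "dz": -0.9, "roll": 0, "fingers": 0},
    {"dx": 0, "dy": 0, "dz": -0.9, "roll": 0, "fingers": 0},
    {"dx": -0.9, "dy": 0, "dz": 0, "roll": 0, "fingers": 0},
    {"dx": -0.9, "dy": 0, "dz": 0, "roll": 0, "fingers": 0},
    {"dx": -0.9, "dy": 0, "dz": 0, "roll": 0, "fingers": 0},
    {"dx": -0.9, "dy": 0, "dz": 0, "roll": 0, "fingers": 0},
    {"dx": -0.9, "dy": 0, "dz": 0, "roll": 0, "fingers": 0},
    {"dx": 0, "dy": 0, "dz": 0, "roll": 0, "fingers": 0},
    {"dx": 0, "dy": 0, "dz": 0, "roll": 0, "fingers": 0},
  ],
)

```text
time: 31.92
tool_pos: [0.5261, -0.6043, 0.2115]
tcp_rot: [-2.027, -2.398, -0.0]
wrist_force: [0.3, 0.3, 0.0]
width: 1.002
```

```bash
python3 - <<'E'
from workcell import vision
from h import *
for n in("top","scene"):
    c=vision.read_camera(n);pickle.dump(c,open(n+'2.pkl','wb'))
    cv2.imwrite(f'pics/{n}2.png',cv2.resize(c["pixels"][:,:,::-1],(800,600),interpolation=cv2.INTER_CUBIC))
c=pickle.load(open('top2.pkl','rb'));W=world(c);yy,xx=np.mgrid[:384,:512]
N=dict(bottle=(.4977,-.426,.092,.03),jar=(.4357,-.0977,.060,.03),rack=(.6655,-.004,.046,.08),block=(.3567,-.294,.054,.05),beaker=(.6172,.2226,.085,.05),stopper=(.5025,.2547,.026,.03))
for k,(x,y,z,r) in N.items():
    m=((np.hypot(W[...,0]-x,W[...,1]-y)<r)&(W[...,2]>z-.012)).astype(np.uint8)
    cs,_=cv2.findContours(m,cv2.RETR_EXTERNAL,cv2.CHAIN_APPROX_NONE)
    if not cs: print(k,'none');continue
    P=onplane(c,max(cs,key=cv2.contourArea).reshape(-1,2),z)[:,:2].astype(np.float32)
    (cx,cy),(a,b),ang=cv2.minAreaRect(P)
    print(k,np.round([cx,cy,a,b],4),round(ang,1),'off mm',np.round([1e3*(cx-x),1e3*(cy-y)],1),'topz',np.median(W[...,2][m>0]).round(4))
E
```

```text
bottle [ 0.494  -0.4239  0.0312  0.0339] 45.0 off mm [-3.7  2.1] topz 0.0917
jar [ 0.4344 -0.0976  0.0313  0.0314] 45.8 off mm [-1.3  0.1] topz 0.0597
rack [ 0.6622 -0.0019  0.0418  0.13  ] 9.7 off mm [-3.3  2.1] topz 0.0469
block [ 0.2536 -0.5397  0.0923  0.1557] 43.6 off mm [-103.1 -245.7] topz 0.6694
beaker [0.6168 0.2228 0.067  0.0641] 46.0 off mm [-0.4  0.2] topz 0.083
stopper [0.5024 0.2544 0.026  0.0294] 0.8 off mm [-0.1 -0.3] topz 0.0252
```

View pics/scene2.png

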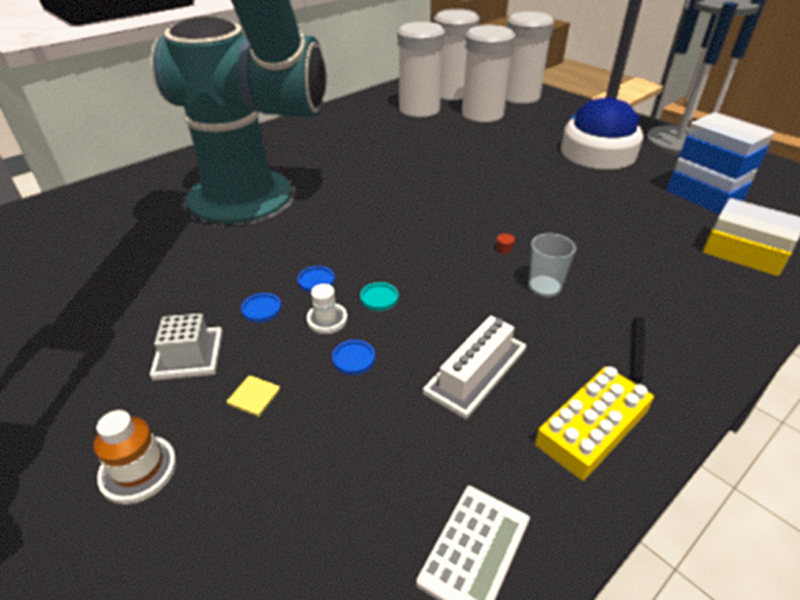

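View pics/top2.png

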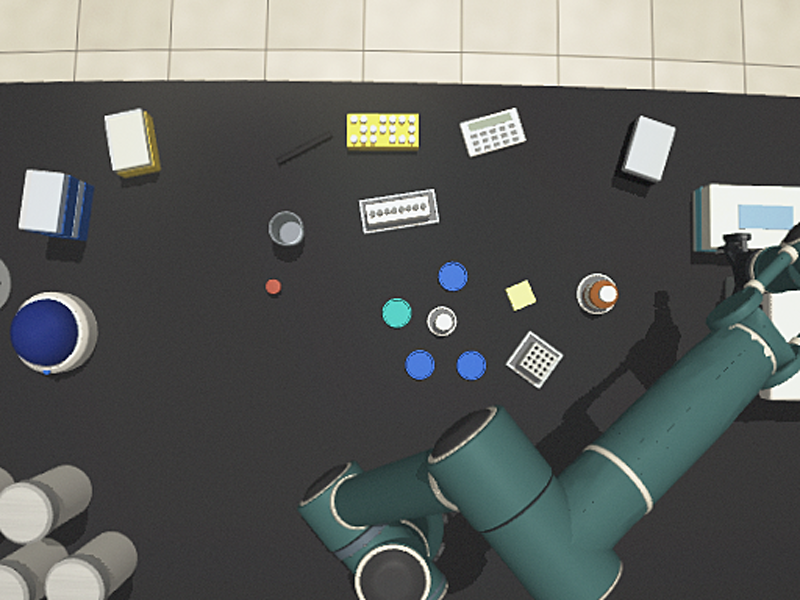

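All four things stand in their nests, and the bottle, jar and rack are within 5 mm of centre. The block figure is invalid because its mask caught the arm. I'll re-measure it with a height cap, then hand in.

```bash
python3 - <<'E'
from workcell import bot
from h import *
c=pickle.load(open('top2.pkl','rb'));W=world(c)
m=((np.hypot(W[...,0]-.3567,W[...,1]+.294)<.05)&(abs(W[...,2]-.054)<.012)).astype(np.uint8)
P=onplane(c,max(cv2.findContours(m,0,1)[0],key=cv2.contourArea).reshape(-1,2),.054)[:,:2].astype(np.float32)
r=cv2.minAreaRect(P);off=np.hypot(r[0][0]-.3567,r[0][1]+.294);z=np.median(W[...,2][m>0]);print(r,off,z,bot.read_state()['wrist_force'].round(1))
if off<.012 and abs(z-.054)<.005: print(bot.finish_job())
E
```

```text
((0.35624077916145325, -0.293201208114624), (0.05870271474123001, 0.05649448558688164), 55.259498596191406) 0.0009213860508484376 0.05394162079585184 [ 0.2  0.4 -0.5]
the job is handed in; nothing more can be done
None
```

The bottle, jar, strip rack and block are each in their own white-rimmed nest, released, and I handed the job in at about 32 s of the 112 s allowed.

The last top and scene pictures gave these checks. Positions carry the 2 mm calibration error.

| Thing | Distance from nest centre | Top height (expected) |
|---|---|---|
| Block | about 1 mm | 54 mm (54) |
| Jar | about 1 mm | 60 mm (60) |
| Rack | about 4 mm | 47 mm (46) |
| Bottle | about 4 mm | 92 mm (92) |

- **Upright and flat:** the heights match each thing resting on its nest floor, and all four look upright in the pictures. I did not measure tilt as a number.
- **Left alone:** the beaker and stopper moved less than 1 mm by measurement.
- **Clear of everything:** the gripper was open and away to the side at hand-in, with the wrist force within sensor noise of zero.

- **Failed check:** the first final check of the block gave a false reading because its mask caught the arm. I re-measured it with a height limit, and that is the figure above.
- **Refused moves:** my first two move calls were refused for missing fields, before anything had moved.

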